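Stow the charged vibration meter and shut the keeper bar

ROBOT

A 7-joint arm with a two-finger parallel gripper is mounted at the origin on the work surface. World frame = base frame: x ahead of the robot, y to its left, z up, the work surface at z = 0. Lengths are in mm, angles in rad, forces in N, time in s.
With the tool pointing down it reaches from about 400 to 875 mm from the base axis. Payload 4.4 kg.
Tool frame: the origin (TCP) lies at the very end of the fingers, on their centre line; the grasp point (between the pads) lies 19 mm behind it; z points along the fingers, y is the line along which they close (so a half turn about z gives the same grasp; the last joint's range is limited). The gripper opens to 85 mm and grips with 20 to 120 N. Pads are 22 mm wide; open, the fingers measure 114 mm over their backs; the gripper's body (76 mm by 85 mm) begins 54 mm behind the grasp point. The pads swing forward as they close: fully open they stand 13 mm farther back than shut.
Start: joints at [1.125, 0.628, 0.038, 1.517, -0.027, 0.996, -0.02], TCP at [241.006, -603.684, 231.313] pointing down, gripper open.
Joint ranges: [-3.06, 3.06], [-0.37, 2.12], [-1.25, 1.32], [0.18, 2.47], [-1.1, 4.24], [0.23, 1.98], [-2.94, 2.94]. Speed limits (rad/s): [2.57, 2.57, 3.14, 3.14, 3.14, 3.14, 3.14].

INTERFACE

Orientations are given as [roll, pitch, yaw] about the fixed x, y, z axes, in that order (R = Rz(yaw) Ry(pitch) Rx(roll)).
In Python, from cell import status, get_image, ctrl, models gives the robot as it stands.
- The arm moves only by the shell command python3 -m handwheel 'ROWS' [OPENING]. ROWS is JSON, a list of rows, each an object with "delta_pos": the shift along the world's x, y, z in cm, a list of three; "yaw": the turn about the world's z in rad. A call has 1 to 10 rows; each row shifts and turns the commanded pose from where the row before left it; what a row does not reach is not made up. A row lasts 1/12 s, in which the tool goes at most 41.7 mm and 7.16 degrees, less where a joint would pass 70% of its speed; a pose out of reach is approached as far as the arm can. A call is refused whole if a number of a shift passes 4.17 or a number of a turn 0.125, either way. A call with a gripper value outside its range is refused whole. OPENING is the opening, from -1 (shut) to 1 (fully open), set as the call begins (- or left out, the last holds). The fingers move at their own pace and stop on an object; the grip force is fixed at half the most. Time passes only in rows, so rows that do not move let the fingers close. It gives the time, the measured TCP pose, the force, the opening and the grip force at its end, in the units of the state.
- status.read_state(): the state, without advancing time (a new reading comes with each control period).
- get_image(name): name is "scene" or "top" or "wrist"; returns a dict with "color" (400x640x3 uint8, red, green, blue), "z_map" (400x640 float32, mm along the optical axis (not along the pixel's ray), 0 where there is no reading), "fx", "fy", "cx", "cy" (pixels), "k1" (the pictures are not rectified: a ray, as slopes to the right and down, at radius r is drawn at 1 + k1 r^2 times it, then the intrinsics apply), "position" and "rotation" of the camera in the world; the wrist camera has in their place "hand_eye" (4x4, takes a point from camera to tool coordinates, whose origin is the TCP and whose axes are the flange's). Camera axes: x right, y up, looking along -z (the intrinsics and any distortion apply to the point x, -y, -z); pixel columns grow to the right and rows downward; lengths in mm; the calibration is good to about 2 mm. A picture is of the moment at which its call begins: read the wrist's pose just before it.
- ctrl.finish_job(): hands the job in; it is judged then, once.
Trained networks look in a picture, given as the dict that the camera call returned (one of the last four; its "shot" number tells which), for a name from the list of things; names that differ only in an ending like _2 or _b are one class to them, and where a whole thing is asked for, a point or a joint stands for the part that bears it (a point fixed in the world has none). Each returns a list of dicts, best first, with "score" (0 to 1); they miss things now and then, are a little off and sometimes report something else, mostly with a low value. They report only what shows in the picture. A call takes as long as a camera call. They do not tell look-alikes from the thing itself.
- models.boxes_of(picture, name): "rect" ([left, top, right, bottom] in pixels, round what is visible of it).
The state is a dict: "clock": time; "qpos": joint angles; "qd": joint speeds; "tau": joint torques, N m; "eef_pos": TCP position; "tool_rot": TCP orientation; "force": force on the tool from outside, world axes, zero at the start; "torque": the same for the moment, N m; "width": finger opening in mm; "gripper_force": force on a finger pad.
Only numpy, scipy, OpenCV 4.12 (cv2) and the standard library are available. Lean on these libraries where they do the work, as an engineer would, in place of code of your own. Each camera call takes 0.05 s, during which the arm holds its last target. There are 200 camera calls.

TASK

Pull the yellow vibration meter out of its sloping charging dock, against the sprung catch, and lay it gently (not dropped) in the cradle of the blue carrying rack, nose in the narrow slot, swinging the red keeper bar out of the way first if it stands over the cradle. Let the meter go, then swing the keeper bar shut across it until it has snapped past its spring pin and stands fully home against its stop. Leave the pump model, grease can, impeller and spanner where they are.

Things in the scene. Friction and masses are not known exactly. Their poses are not given: they have to be found in the camera images.
- meter: Loose hand-held vibration meter, 0.2-0.4 kg: yellow handle 120 long, 36 x 36 square, and at one end a dark steel plug nose 45 long, 26 x 26. Origin: centre of the handle; x from nose to far end (handle x -60 to 60, nose -105 to -60), z out of the small screen. Starts plugged into the dock with x rising 40 degrees above horizontal.
- dock: Fixed grey charging dock, base 150 x 86 x 12 (x -120 to 30). Origin on the bench under the centre of the seated meter's handle, which is 114 up; x is the horizontal heading in which the meter slopes up and out, z up. Black socket block 56 x 56 x 51 on the -x side, highest edge 96 up, axis rising 40 degrees towards +x.
- dock_mouth (a point): Centre of the socket's mouth, where the handle's shoulder rests: (-46, 0, 75) in the dock's frame, axes as the dock's. The nose goes 45 deep, 1.5 play at the sides, 4 above; two side spring balls hold it by a groove (10 to 16 N to pull out along its own axis). A grey ledge 32 wide lies under the first 38 of the handle.
- rack: Fixed blue carrying rack, base 215 x 205 x 10 (x -122 to 92). Origin on the bench under the cradle's middle, z up; the meter lies along x, nose to -x. Grey flared saddles up to 67 high: handle saddles 41 wide at x = -42 and 42, each 14 long; nose slot 33 wide at x -87 to -67; end stop 56 high at x 68 to 78. Only the base plate between x -35 and 35.
- rack_seat (a point): Where the handle's centre is when the meter lies home: 48 above the rack's origin, axes as the rack's (handle underside 30 up, top 66 up).
- bar (a joint): Hinge of the red keeper bar, rad. 0 = shut, lying along the rack's +y across the cradle at x = 0, against its stop; positive = open, anticlockwise from above, free end swinging to the rack's -x; at most 1.75. Stays where left. Below about 1.1 it blocks the cradle. A brass spring pin must be ridden over between about 0.17 and 0.02 (8 to 15 N at the knob).
- bar_hinge (a point): Keeper bar's vertical hinge axis, on a post of dia 22, at (0, -82, 78) in the rack's frame. The bar is 172 long, 16 wide, from 70 to 86 above the bench. Its catch post stands at (-7, 72) in the rack's frame, 44 x 20, 60 high, with a stop fin on the +x side up to 84.
- bar_knob (a point): Centre of the upright black knob (dia 18, from 86 to 132 above the bench, this point at 114) on the bar, 152 from the hinge axis. Pinch or push it to swing the bar.
- pump_model: Green upright pump model, dia 72, 150 high, loose, standing between dock and rack; origin at its foot. Leave alone.
- grease_can: Grease can, dia 56, 110 high, loose, beyond the rack; origin at its foot. Leave alone.
- impeller: Brass impeller, dia 68, 34 high, loose, lying beyond the dock; origin under its middle. Leave alone.
- spanner: Steel spanner, 170 long, lying on the robot's side of the dock; origin under its middle, x along it. Leave alone.
Not all that is in view belongs to the job. Of the things that look like the meter, the largest one is meant. Leave any purple look-alike of the dock alone.

How it is judged (in metres and radians):
On the way, in this order (a step that is already met when the one before it is completed fails the run):
1. the meter is pulled clear of the dock (distance between meter and dock_mouth above 0.13 m), for 0.1 s.
2. the meter lies home in the rack's cradle, let go, with the bar still open (x of meter in the frame of rack_seat between -0.011 and 0.011 m and y of meter in the frame of rack_seat between -0.006 and 0.006 m and z of meter in the frame of rack_seat between -0.005 and 0.005 m and angle between the x axis of meter and the x axis of rack, either way round below 0.07 rad and value of joint bar above 0.3 rad and contact force between the fingers and meter below 0.3 N), for 0.2 s.
At the end, for the whole second after the job is handed in: The keeper bar is shut past its spring pin (joint below 0.04 rad) and at rest; the meter lies still in the cradle, its handle centre within 11 mm along, 6 mm across and 5 mm in height of the seat, in line with the rack within 0.07 rad (x of meter in the frame of rack_seat between -0.011 and 0.011 m and y of meter in the frame of rack_seat between -0.006 and 0.006 m and z of meter in the frame of rack_seat between -0.005 and 0.005 m and angle between the x axis of meter and the x axis of rack, either way round below 0.07 rad and value of joint bar below 0.04 rad and velocity of joint bar below 0.05 rad/s and linear speed of meter below 0.02 m/s); the robot touches nothing.
It fails at once if the green pump model is shoved more than 20 mm or tipped (distance of pump_model from where it was at the start of the episode above 0.02 m or angle between pump_model's own z axis and vertical above 0.35 rad).
It fails at once if the grease can is shoved more than 20 mm or tipped (distance of grease_can from where it was at the start of the episode above 0.02 m or angle between grease_can's own z axis and vertical above 0.35 rad).
It fails at once if the brass impeller is shoved more than 20 mm or tipped (distance of impeller from where it was at the start of the episode above 0.02 m or angle between impeller's own z axis and vertical above 0.35 rad).
It fails at once if the spanner is shoved more than 20 mm (distance of spanner from where it was at the start of the episode above 0.02 m).
It fails at once if the meter is dropped (falls free faster than 0.6 m/s, about 18 mm) (linear speed of meter above 0.6 m/s and contact force between the fingers and meter below 0.2 N).
It also fails if it takes over 70 s, if anything falls off the work surface, if the arm or the gripper's body presses on something with over 40 N, if the wrist force passes 120 N, or if a joint passes its speed limit or range.

## Working session

There is one attempt and no reset: what is moved stays moved. The work goes in short steps, Python scripts to look and compute and a shell command to move; the robot and the scene stay as the last step left them, time stands still between calls to the robot, and variables do not carry over. Pictures are saved under pics/ and viewed, at most 10 in all, crops included, and the job is handed in when it is done.

```bash
ls; mkdir -p pics; cat > h.py <<'E'
import numpy as np, cv2
from cell import status, get_image, ctrl, models
from scipy.spatial.transform import Rotation as Ro
def cloud(p,T=None):
    "world points HxWx3 of a picture"
    H,W=p['z_map'].shape
    u,v=np.meshgrid(np.arange(W),np.arange(H))
    K=np.array([[p['fx'],0,p['cx']],[0,p['fy'],p['cy']],[0,0,1.]])
    xy=cv2.undistortPoints(np.stack([u,v],-1).reshape(-1,1,2).astype(float),K,np.array([p['k1'],0,0,0,0.])).reshape(H,W,2)
    z=p['z_map'].astype(float)
    c=np.stack([xy[...,0]*z,-xy[...,1]*z,-z],-1)
    if 'hand_eye' in p:
        M=np.array(p['hand_eye']); c=c@M[:3,:3].T+M[:3,3]
        s=T; R=Ro.from_euler('xyz',s['tool_rot']).as_matrix(); c=c@R.T+np.array(s['eef_pos'])
    else:
        c=c@np.array(p['rotation']).T+np.array(p['position'])
    c[z==0]=np.nan
    return c
def save(p,n): cv2.imwrite('pics/'+n,cv2.cvtColor(p['color'],cv2.COLOR_RGB2BGR))
E
python3 - <<'E'
from h import *
s=status.read_state();print(s)
for n in ['scene','top']:
    p=get_image(n); save(p,n+'.png'); c=cloud(p); np.savez('%s.npz'%n,c=c,col=p['color'])
    print(n,p['position'],p['k1'],p['fx'])
    for k in ['meter','dock','rack','bar','bar_knob','pump_model','grease_can','impeller','spanner']:
        for b in models.boxes_of(p,k)[:3]:
            l,t,r,bo=[int(x) for x in b['rect']]
            q=c[(t+bo)//2,(l+r)//2]
            print(k,round(b['score'],2),[l,t,r,bo],q.round())
E
```

```text
pics
{'clock': 0.0, 'qpos': array([ 1.12517522,  0.62932069,  0.03842923,  1.51839139, -0.02701195,
        0.99627485, -0.02001646]), 'qd': array([-0.00103641, -0.00153831,  0.00078434,  0.00082736,  0.00060595,
       -0.00084382, -0.0007008 ]), 'tau': array([-4.83693111e-04, -5.63405764e+01,  1.22578505e+00, -1.93444723e+01,
        1.10277216e-02,  1.04501290e-02,  1.09567156e-05]), 'eef_pos': array([ 240.79435013, -603.07742844,  230.39784175]), 'tool_rot': array([-3.13971581e+00,  6.36455896e-06,  3.79807913e-01]), 'force': array([-0.22951994,  0.10729627,  0.45955383]), 'torque': array([ 0.01218238, -0.02964265, -0.00169695]), 'gripper_force': 0.0, 'width': 85.57288414669215}Traceback (most recent call last):
  File "<stdin>", line 4, in <module>
  File "h.py", line 16, in cloud
    c=c@np.array(p['rotation']).T+np.array(p['position'])
      ~~~~~~~~~~~~~~~~~~~~~~~~~~~^~~~~~~~~~~~~~~~~~~~~~~~
ValueError: operands could not be broadcast together with shapes (400,640) (3,)
```

```bash
sed -i "s/np.array(p\['rotation'\]).T+/Ro.from_euler('xyz',p['rotation']).as_matrix().T+/" h.py
python3 - <<'E'
from h import *
for n in ['scene','top']:
    p=get_image(n); save(p,n+'.png'); c=cloud(p); np.savez('%s.npz'%n,c=c,col=p['color'])
    print(n,p['position'],p['rotation'],p['k1'],p['fx'])
    for k in ['meter','dock','rack','bar','bar_knob','pump_model','grease_can','impeller','spanner']:
        for b in models.boxes_of(p,k)[:3]:
            l,t,r,bo=[int(x) for x in b['rect']]
            q=c[(t+bo)//2,(l+r)//2]
            print(k,round(b['score'],2),[l,t,r,bo],q.round())
E
```

```text
scene [1097.10460896  473.78237464  650.36672508] [ 0.91766265 -0.0180347   2.36393893] -0.0950475878665904 402.1141642083313
meter 0.86 [191, 165, 234, 180] [ 662. -368.   25.]
meter 0.7 [252, 218, 266, 259] [728. -74.  24.]
meter 0.58 [232, 140, 275, 175] [ 626. -216.  127.]
dock 0.73 [238, 153, 300, 205] [ 586. -212.   45.]
dock 0.7 [262, 113, 315, 155] [ 387. -365.   39.]
rack 0.86 [334, 225, 477, 344] [586. 225.   8.]
bar 0.95 [371, 226, 461, 256] [540. 205.  86.]
bar 0.3 [243, 152, 300, 203] [ 587. -201.   58.]
bar_knob 0.74 [373, 227, 462, 254] [536. 205.  86.]
pump_model 0.59 [325, 160, 355, 230] [552.   5.  97.]
grease_can 0.77 [342, 283, 375, 342] [757. 238.  90.]
impeller 0.82 [207, 194, 232, 216] [ 723. -241.   17.]
impeller 0.56 [323, 161, 355, 228] [551.   1.  97.]
spanner 0.53 [296, 162, 334, 188] [ 446. -184.    5.]
top [ 416.14715167  -32.24727828 1109.88107512] [ 0.17139267 -0.01884977 -1.54867487] -0.025412483475083403 425.35063062310024
meter 0.91 [387, 168, 416, 223] [ 611. -227.  134.]
meter 0.74 [321, 146, 358, 177] [721. -85.  21.]
meter 0.63 [436, 170, 461, 211] [ 650. -373.   23.]
dock 0.8 [432, 268, 472, 329] [ 374. -365.   58.]
dock 0.61 [369, 189, 405, 251] [ 557. -201.   91.]
rack 0.69 [177, 167, 264, 258] [578. 222.  12.]
bar 0.71 [184, 202, 254, 244] [541. 206.  85.]
bar_knob 0.64 [186, 199, 253, 247] [541. 206.  85.]
pump_model 0.56 [298, 208, 325, 245] [531. -18. 149.]
grease_can 0.68 [206, 131, 235, 163] [724. 209. 110.]
impeller 0.94 [389, 154, 413, 176] [ 712. -248.   31.]
impeller 0.66 [339, 253, 405, 280] [ 449. -176.    5.]
impeller 0.47 [367, 189, 416, 252] [ 558. -211.   87.]
spanner 0.93 [340, 256, 401, 277] [ 448. -171.    3.]
```

View pics/scene.png

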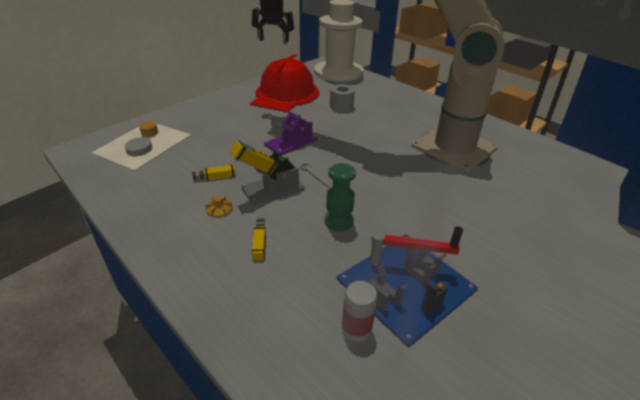

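View pics/top.png

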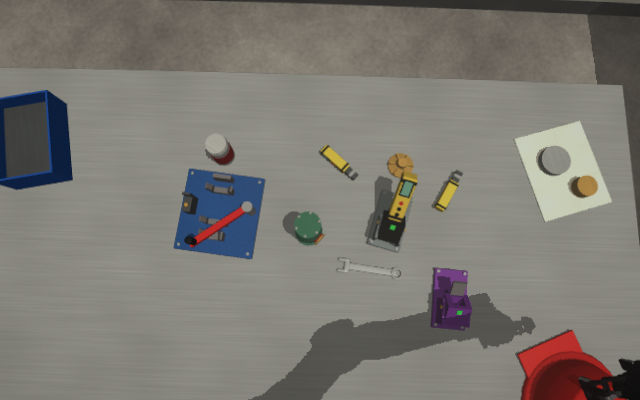

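```bash
cat > m.py <<'E'
from h import *
def hsv(col): return cv2.cvtColor(col,cv2.COLOR_RGB2HSV)
def rack(c,col):
    h=hsv(col); m=(h[...,0]>100)&(h[...,0]<125)&(h[...,1]>120)&(abs(c[...,2]-10)<7)&(c[...,1]<420)&(c[...,0]>350)
    q=c[m][:,:2].astype(np.float32); r=cv2.minAreaRect(q); print('rack rect',r,len(q),'z',np.median(c[m][:,2]))
    print(cv2.boxPoints(r).round(1).tolist())
    m=((h[...,0]<8)|(h[...,0]>172))&(h[...,1]>150)&(abs(c[...,2]-86)<8)&(c[...,0]>300)&(c[...,1]>50)
    q=c[m][:,:2].astype(np.float32); print('bar',cv2.minAreaRect(q),len(q),cv2.boxPoints(cv2.minAreaRect(q)).round(1).tolist(),'z',np.median(c[m][:,2]))
    k=(c[...,2]>105)&(c[...,2]<140)&(abs(c[...,0]-500)<150)&(c[...,1]>90)&(c[...,1]<450); q=c[k]; q=q[(h[...,2][k]<70)]
    if len(q): print('knob',np.median(q,0).round(1),len(q),q.min(0).round(),q.max(0).round())
def meter(c,col):
    h=hsv(col); m=(h[...,0]>18)&(h[...,0]<32)&(h[...,1]>150)&(c[...,2]>70)&(c[...,2]<185)&(abs(c[...,0]-600)<130)&(abs(c[...,1]+220)<110)
    q=c[m]; mu=q.mean(0); w,v=np.linalg.eigh(np.cov(q.T)); d=v[:,2]*np.sign(v[2,2])
    t=(q-mu)@d; print('meter',mu.round(1),'axis',d.round(3),'yaw',np.arctan2(d[1],d[0]),'elev',np.degrees(np.arcsin(d[2])),len(q),'t',np.percentile(t,[0,2,98,100]).round(1))
    r=cv2.minAreaRect(q[:,:2].astype(np.float32)); print(r)
E
python3 - <<'E'
from m import *
for n in ['scene','top']:
    d=np.load(n+'.npz'); print(n); rack(d['c'],d['col']); meter(d['c'],d['col'])
E
```

```text
scene
rack rect ((579.7164306640625, 225.25527954101562), (203.1307373046875, 212.31617736816406), 83.50957489013672) 3655 z 8.93289738482315
[[462.79998779296875, 136.3000030517578], [673.7000122070312, 112.30000305175781], [696.7000122070312, 314.20001220703125], [485.70001220703125, 338.20001220703125]]
bar ((534.0639038085938, 213.2213134765625), (18.168983459472656, 149.6287841796875), 34.556236267089844) 440 [[484.1000061035156, 269.70001220703125], [569.0, 146.5], [584.0, 156.8000030517578], [499.1000061035156, 280.0]] z 84.6585055945572
knob [501.7 266.5 123.6] 129 [488. 257. 106.] [506. 274. 133.]
meter [ 620.8 -221.4  121.1] axis [ 0.73  -0.272  0.627] yaw -0.3561566160280396 elev 38.82411393044444 646 t [-72.4 -65.9  51.3  52.6]
((613.042724609375, -229.50180053710938), (37.10197830200195, 110.00281524658203), 72.4795913696289)
top
rack rect ((577.3616943359375, 224.19741821289062), (203.6948699951172, 212.1788330078125), 83.43019104003906) 4453 z 9.024662738308734
[[460.29998779296875, 135.1999969482422], [671.0999755859375, 110.9000015258789], [694.4000244140625, 313.20001220703125], [483.6000061035156, 337.5]]
bar ((532.5630493164062, 212.6177978515625), (17.188077926635742, 149.5230255126953), 35.8080940246582) 399 [[481.8999938964844, 268.20001220703125], [569.2999877929688, 147.0], [583.2999877929688, 157.0], [495.79998779296875, 278.29998779296875]] z 85.00526112703687
knob [494.6 261.1 130.4] 67 [487. 255. 106.] [504. 274. 135.]
meter [ 607.1 -229.6  126.6] axis [ 0.797 -0.194  0.573] yaw -0.23881501297679772 elev 34.937106150745414 474 t [-66.  -62.2  58.   58.7]
((612.1980590820312, -231.8854217529297), (35.99549102783203, 112.44327545166016), 76.62960815429688)
```

```bash
R='{"delta_pos":[2,2.4,0.7],"yaw":-0.065}'; python3 -m handwheel '[{"delta_pos":[2,2.4,0.7],"yaw":-0.065},{"delta_pos":[2,2.4,0.7],"yaw":-0.065},{"delta_pos":[2,2.4,0.7],"yaw":-0.065},{"delta_pos":[2,2.4,0.7],"yaw":-0.065},{"delta_pos":[2,2.4,0.7],"yaw":-0.065},{"delta_pos":[2,2.4,0.7],"yaw":-0.065},{"delta_pos":[2,2.4,0.7],"yaw":-0.065},{"delta_pos":[2,2.4,0.7],"yaw":-0.065},{"delta_pos":[2,2.4,0.7],"yaw":-0.065},{"delta_pos":[2,2.4,0.7],"yaw":-0.065}]'
python3 -m handwheel '[{"delta_pos":[2,2.4,0.7],"yaw":0},{"delta_pos":[2,2.4,0.7],"yaw":0},{"delta_pos":[2,2.4,0.7],"yaw":0},{"delta_pos":[2,2.4,0.7],"yaw":0},{"delta_pos":[2,2.4,0.7],"yaw":0},{"delta_pos":[2,2.4,0.7],"yaw":0},{"delta_pos":[0,0,0],"yaw":0},{"delta_pos":[0,0,0],"yaw":0},{"delta_pos":[0,0,0],"yaw":0}]'
python3 - <<'E'
from m import *
s=status.read_state();p=get_image('wrist');print(np.round(p['hand_eye'],2).tolist(),p['fx']);save(p,'w1.png')
c=cloud(p,s);np.savez('w1.npz',c=c,col=p['color']);meter(c,p['color'])
E
```

```text
clock: 1.88
eef_pos: [441.9, -362.4, 301.8]
tool_rot: [3.142, -0.0, -0.273]
force: [0.7, -0.4, -0.4]
width: 85.4
gripper_force: 0.0
clock: 2.63
eef_pos: [560.5, -220.1, 343.2]
tool_rot: [3.141, 0.001, -0.27]
force: [-0.3, -0.7, 0.4]
width: 85.5
gripper_force: 0.0
[[0.0, 0.96, 0.28, 73.07], [1.0, -0.0, -0.0, 0.39], [-0.0, 0.28, -0.96, -142.16], [0.0, 0.0, 0.0, 1.0]] 327.98946478876746
meter [ 617.4 -236.1  134.5] axis [ 0.811 -0.218  0.543] yaw -0.26306733882361655 elev 32.89870287872198 2404 t [-85.8 -74.3  45.1  46.1]
((610.3408203125, -234.49575805664062), (39.24319076538086, 112.75335693359375), 75.04878997802734)
```

View pics/w1.png

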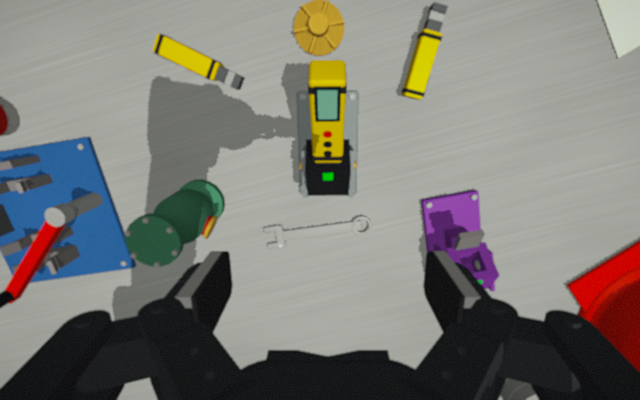

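```bash
cat > f.py <<'E'
from m import *
def fit(c,col,psi):
    h=hsv(col); y=(h[...,0]>18)&(h[...,0]<32)&(h[...,1]>150)
    C0=np.array([612,-228,114.])
    for i in range(6):
        a=np.array([np.cos(psi)*.766,np.sin(psi)*.766,.643]);n=np.array([-.643*np.cos(psi),-.643*np.sin(psi),.766]);b=np.cross(n,a)
        d=c-C0; u=d@a;v=d@b;w=d@n
        reg=(abs(u)<70)&(abs(v)<24)&(abs(w-18)<(8 if i<3 else 4))
        q=c[reg]; pl=np.median((q-C0)@n)-18
        ym=reg&y; uv=np.stack([u[ym],v[ym]],-1).astype(np.float32); r=cv2.minAreaRect(uv)
        # edges by u-slices
        us=np.arange(-45,56,5.); mids=[];ww=[]
        for s in us:
            k=v[reg&(abs(u-s)<3)]
            if len(k)>5: mids.append((s,(k.min()+k.max())/2)); ww.append(np.ptp(k))
        mids=np.array(mids); sl,off=np.polyfit(mids[:,0],mids[:,1],1)
        C0=C0+a*((uv[:,0].max()-60)*.9)+b*off+n*pl; psi+=np.arctan(sl)/.766*.9
    A=q-q.mean(0); nn=np.linalg.svd(A,full_matrices=False)[2][2]; nn*=np.sign(nn[2])
    print('centre',C0.round(1),'psi',round(psi,4),'uvrange',uv.min(0),uv.max(0),'w',np.mean(ww),'normal',nn.round(3),'yawn',np.arctan2(-nn[1],-nn[0]),'tilt',np.degrees(np.arccos(nn[2])),'dock_origin',C0[:2],len(uv))
E
python3 - <<'E'
from f import *
for n in ['w1','top']:
    d=np.load(n+'.npz'); fit(d['c'],d['col'],-.26)
E
```

```text
centre [ 612.8 -235.   113.9] psi -0.2634 uvrange [-61.418404 -17.921032] [59.990562 17.867031] w 35.155520294248575 normal [-0.62   0.167  0.766] yawn -0.26234139762567726 tilt 39.97105602803612 dock_origin [ 612.78280259 -235.0465275 ] 1718
centre [ 613.3 -233.9  113.4] psi -0.256 uvrange [-59.887486 -17.211067] [59.97913  18.921177] w 33.991805739031385 normal [-0.624  0.168  0.763] yawn -0.2627533841630441 tilt 40.23806511615083 dock_origin [ 613.32816578 -233.91695011] 373
```

```bash
python3 -m handwheel '[{"delta_pos":[-0.4,3.03,-0.64],"yaw":-0.043},{"delta_pos":[-0.4,3.03,-0.64],"yaw":-0.043},{"delta_pos":[-0.4,3.03,-0.64],"yaw":-0.043},{"delta_pos":[-0.4,3.03,-0.64],"yaw":-0.043},{"delta_pos":[-0.4,3.03,-0.64],"yaw":-0.043},{"delta_pos":[-0.4,3.03,-0.64],"yaw":-0.043},{"delta_pos":[-0.4,3.03,-0.64],"yaw":-0.043},{"delta_pos":[-0.4,3.03,-0.64],"yaw":-0.043},{"delta_pos":[-0.4,3.03,-0.64],"yaw":-0.043},{"delta_pos":[-0.4,3.03,-0.64],"yaw":-0.043}]' 0
python3 -m handwheel '[{"delta_pos":[-0.4,3.03,-0.64],"yaw":-0.043},{"delta_pos":[-0.4,3.03,-0.64],"yaw":-0.043},{"delta_pos":[-0.4,3.03,-0.64],"yaw":-0.043},{"delta_pos":[-0.4,3.03,-0.64],"yaw":-0.043},{"delta_pos":[-0.4,3.03,-0.64],"yaw":-0.043},{"delta_pos":[-0.4,3.03,-0.64],"yaw":-0.043},{"delta_pos":[0,0,0],"yaw":0},{"delta_pos":[0,0,0],"yaw":0},{"delta_pos":[0,0,0],"yaw":0}]'
python3 - <<'E'
from m import *
s=status.read_state();p=get_image('wrist');save(p,'w2.png')
c=cloud(p,s);np.savez('w2.npz',c=c,col=p['color']);rack(c,p['color'])
E
```

```text
clock: 3.52
eef_pos: [520.5, 82.8, 279.1]
tool_rot: [3.141, -0.0, -0.705]
force: [1.2, 0.6, -0.1]
width: 42.7
gripper_force: 0.0
clock: 4.27
eef_pos: [497.5, 263.1, 240.9]
tool_rot: [3.141, -0.001, -0.96]
force: [-0.6, 0.1, -0.3]
width: 42.7
gripper_force: 0.0
rack rect ((578.1356811523438, 222.73281860351562), (202.58750915527344, 211.4761505126953), 83.36752319335938) 24075 z 9.513385127735546
[[461.3999938964844, 134.3000030517578], [671.5, 109.9000015258789], [694.9000244140625, 311.1000061035156], [484.79998779296875, 335.6000061035156]]
bar ((537.7600708007812, 204.74154663085938), (15.71731185913086, 135.7434539794922), 35.47475814819336) 2815 [[492.0, 255.5], [570.7000122070312, 144.89999389648438], [583.5, 154.0], [504.79998779296875, 264.6000061035156]] z 85.51893112439541
knob [497.6 260.8 131.1] 440 [488. 254. 105.] [505. 271. 133.]
```

View pics/w2.png

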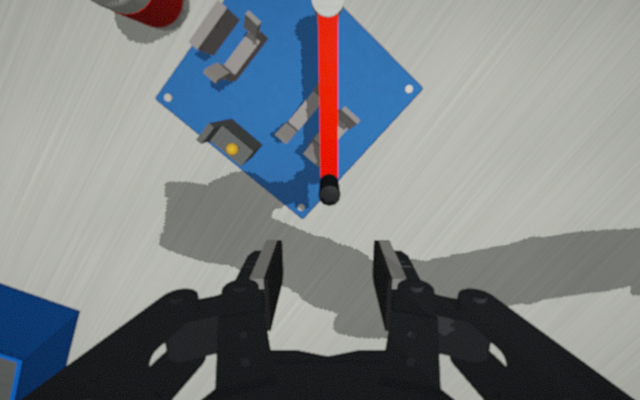

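```bash
python3 -m handwheel '[{"delta_pos":[0,0,-3.6],"yaw":0},{"delta_pos":[0,0,-3.6],"yaw":0},{"delta_pos":[0,0,-3.6],"yaw":0},{"delta_pos":[0,0,-3.4],"yaw":0},{"delta_pos":[0,0,0],"yaw":0},{"delta_pos":[0,0,0],"yaw":0}]'
python3 -m handwheel '[{"delta_pos":[-1.18,-0.92,0],"yaw":0.1},{"delta_pos":[-1.1,-1.06,0],"yaw":0.1},{"delta_pos":[-0.98,-1.14,0],"yaw":0.1},{"delta_pos":[-0.86,-1.24,0],"yaw":0.1},{"delta_pos":[-0.73,-1.33,0],"yaw":0.1},{"delta_pos":[-0.59,-1.38,0],"yaw":0.1},{"delta_pos":[-0.46,-1.45,0],"yaw":0.1},{"delta_pos":[-0.31,-1.47,0],"yaw":0.1},{"delta_pos":[-0.16,-1.5,0],"yaw":0.1},{"delta_pos":[0,0,0],"yaw":0}]'
python3 -m handwheel '[{"delta_pos":[0,0,0],"yaw":0},{"delta_pos":[0,0,3.6],"yaw":0},{"delta_pos":[0,0,3.6],"yaw":0},{"delta_pos":[0,0,3.6],"yaw":0},{"delta_pos":[0,0,3.6],"yaw":0},{"delta_pos":[0,0,3.6],"yaw":0},{"delta_pos":[0,0,3],"yaw":0},{"delta_pos":[0,0,0],"yaw":0},{"delta_pos":[0,0,0],"yaw":0}]' 1
python3 - <<'E'
from m import *
s=status.read_state();p=get_image('wrist');save(p,'w3.png')
c=cloud(p,s);np.savez('w3.npz',c=c,col=p['color']);rack(c,p['color'])
E
```

```text
clock: 4.82
eef_pos: [496.9, 262.8, 98.4]
tool_rot: [3.138, -0.0, -0.961]
force: [1.0, 0.0, 1.1]
width: 42.4
gripper_force: 0.0
clock: 5.65
eef_pos: [435.0, 146.5, 101.5]
tool_rot: [3.14, -0.004, -0.061]
force: [-0.6, -0.3, 0.7]
width: 42.6
gripper_force: 0.0
clock: 6.4
eef_pos: [434.8, 151.8, 311.8]
tool_rot: [-3.138, -0.006, -0.059]
force: [-0.3, -0.9, -0.3]
width: 85.6
gripper_force: 0.0
rack rect ((553.274658203125, 225.50778198242188), (202.10995483398438, 162.05960083007812), 83.49016571044922) 14925 z 9.426813650159716
[[461.29998779296875, 134.3000030517578], [622.2999877929688, 115.9000015258789], [645.2000122070312, 316.70001220703125], [484.20001220703125, 335.1000061035156]]
bar ((505.08929443359375, 147.13182067871094), (15.610001564025879, 134.84481811523438), 85.02059173583984) 1782 [[437.20001220703125, 145.1999969482422], [571.5999755859375, 133.5], [572.9000244140625, 149.10000610351562], [438.6000061035156, 160.8000030517578]] z 85.53849595803007
knob [435.8 153.5 131.1] 259 [426. 146. 106.] [442. 161. 133.]
```

View pics/w3.png

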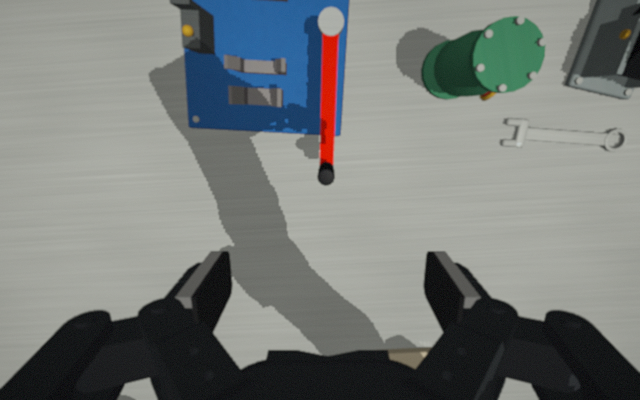

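```bash
python3 - <<'E'
from m import *
O=np.array([593.1,221.7]);y=-.1158;R=np.array([[np.cos(y),-np.sin(y)],[np.sin(y),np.cos(y)]])
for n in ['w2','w3','top','scene']:
    d=np.load(n+'.npz');c=d['c'];h=hsv(d['col']);r=(c[...,:2]-O)@R;z=c[...,2]
    g=(h[...,1]<90)&(z>25)&(z<72)
    for nm,a,b in [('slot',-92,-62),('s-',-54,-30),('s+',30,54),('stop',62,84)]:
        m=g&(r[...,0]>a)&(r[...,0]<b)&(abs(r[...,1])<50)
        if m.sum()<8: continue
        q=r[m];zz=z[m]; out=[]
        for lo,hi in [(28,42),(42,56),(60,70)]:
            k=(zz>lo)&(zz<hi)
            if k.sum()<4: continue
            yl=q[k&(q[:,1]<0)];yr=q[k&(q[:,1]>0)]
            out.append((lo,k.sum(),np.percentile(q[k][:,0],[3,97]).round(1).tolist(),[np.percentile(t[:,1],[3,97]).round(1).tolist() if len(t) else None for t in (yl,yr)]))
        print(n,nm,*out,sep='\n   ')
E
```

```text
w2
   slot
   (28, np.int64(133), [-86.4, -66.8], [[-15.8, -3.6], [9.1, 20.8]])
   (42, np.int64(90), [-85.1, -66.8], [[-19.9, -16.8], [15.6, 21.3]])
   (60, np.int64(365), [-85.5, -67.1], [[-30.3, -22.2], [20.9, 29.2]])
w2
   s-
   (28, np.int64(528), [-48.3, -35.2], [[-19.5, -0.6], [0.6, 19.9]])
   (42, np.int64(83), [-48.2, -35.2], [[-23.4, -20.7], [19.5, 22.6]])
   (60, np.int64(156), [-48.3, -35.1], [[-28.5, -26.0], [24.8, 33.0]])
w2
   s+
   (28, np.int64(695), [35.3, 49.0], [[-25.5, -0.7], [0.8, 24.9]])
   (42, np.int64(184), [35.2, 48.3], [[-27.5, -20.7], [19.8, 27.1]])
   (60, np.int64(365), [35.4, 48.7], [[-34.3, -26.1], [24.9, 33.2]])
w2
   stop
   (28, np.int64(241), [68.0, 69.1], [[-22.1, -0.6], [0.9, 21.9]])
   (42, np.int64(705), [68.0, 78.0], [[-22.1, -0.8], [0.8, 22.0]])
w3
   slot
   (28, np.int64(425), [-85.9, -67.6], [[-12.3, -1.0], [0.1, 16.1]])
   (42, np.int64(122), [-85.6, -67.7], [[-18.8, -16.6], [15.6, 19.2]])
   (60, np.int64(283), [-86.0, -67.4], [[-29.9, -22.0], [20.6, 28.4]])
w3
   s-
   (28, np.int64(406), [-48.6, -35.2], [[-25.8, -0.9], [0.5, 20.4]])
 
[... 998 characters left out ...]
 (42, np.int64(57), [-83.1, -65.5], [[-23.5, -14.8], [17.2, 25.8]])
   (60, np.int64(34), [-86.7, -66.3], [None, [5.4, 30.2]])
scene
   s-
   (28, np.int64(125), [-49.1, -34.4], [[-26.3, -0.8], [1.6, 28.6]])
   (42, np.int64(63), [-48.4, -33.9], [[-27.3, -19.4], [22.5, 29.6]])
   (60, np.int64(47), [-49.2, -33.8], [[-31.2, -16.9], [27.8, 33.8]])
scene
   s+
   (28, np.int64(142), [35.3, 49.8], [[-26.3, -1.3], [2.0, 29.5]])
   (42, np.int64(76), [35.6, 49.6], [[-27.3, -19.4], [21.0, 29.3]])
   (60, np.int64(53), [35.9, 49.1], [[-32.9, -24.6], [28.4, 34.4]])
scene
   stop
   (28, np.int64(61), [68.5, 78.5], [None, [2.6, 23.9]])
   (42, np.int64(159), [68.0, 78.9], [[-21.3, -0.9], [1.3, 23.7]])
```

```bash
python3 -m handwheel '[{"delta_pos":[1.38,-2.79,-0.4],"yaw":-0.0146},{"delta_pos":[1.38,-2.79,-0.4],"yaw":-0.0146},{"delta_pos":[1.38,-2.79,-0.4],"yaw":-0.0146},{"delta_pos":[1.38,-2.79,-0.4],"yaw":-0.0146},{"delta_pos":[1.38,-2.79,-0.4],"yaw":-0.0146},{"delta_pos":[1.38,-2.79,-0.4],"yaw":-0.0146},{"delta_pos":[1.38,-2.79,-0.4],"yaw":-0.0146},{"delta_pos":[1.38,-2.79,-0.4],"yaw":-0.0146},{"delta_pos":[1.38,-2.79,-0.4],"yaw":-0.0146},{"delta_pos":[1.38,-2.79,-0.4],"yaw":-0.0146}]' 1
python3 -m handwheel '[{"delta_pos":[1.38,-2.79,-0.4],"yaw":-0.0146},{"delta_pos":[1.38,-2.79,-0.4],"yaw":-0.0146},{"delta_pos":[1.38,-2.79,-0.4],"yaw":-0.0146},{"delta_pos":[1.38,-2.79,-0.4],"yaw":-0.0146},{"delta_pos":[0,0,0],"yaw":0},{"delta_pos":[0,0,0],"yaw":0},{"delta_pos":[0,0,0],"yaw":0}]'
python3 - <<'E'
from f import *
s=status.read_state();p=get_image('wrist')
c=cloud(p,s);print(s['eef_pos'],s['tool_rot']);fit(c,p['color'],-.263)
E
```

```text
clock: 7.28
eef_pos: [571.1, -129.5, 267.1]
tool_rot: [-3.142, 0.003, -0.206]
force: [0.2, 0.3, -0.4]
width: 85.2
gripper_force: 0.0
clock: 7.87
eef_pos: [626.0, -239.0, 251.3]
tool_rot: [-3.14, 0.003, -0.263]
force: [0.7, -0.4, -0.3]
width: 85.1
gripper_force: 0.0
[ 625.95533089 -239.02240333  251.27858841] [-3.14049119e+00  3.05761859e-03 -2.62544019e-01]
centre [ 613.1 -235.2  114.2] psi -0.2658 uvrange [-61.99959  -18.309532] [60.000526 17.900585] w 35.40210322916269 normal [-0.617  0.167  0.769] yawn -0.26385114833447826 tilt 39.74013400899119 dock_origin [ 613.14443658 -235.15795089] 1863
```

```bash
python3 -m handwheel '[{"delta_pos":[0.2,0,-3],"yaw":0},{"delta_pos":[0,0,-3],"yaw":0},{"delta_pos":[0,0,-3],"yaw":0},{"delta_pos":[0,0,-3],"yaw":0},{"delta_pos":[0,0,-2.7],"yaw":0},{"delta_pos":[0,0,0],"yaw":0},{"delta_pos":[0,0,0],"yaw":0}]'
python3 -m handwheel '[{"delta_pos":[0,0,0],"yaw":0},{"delta_pos":[0,0,0],"yaw":0},{"delta_pos":[0,0,0],"yaw":0},{"delta_pos":[0,0,0],"yaw":0},{"delta_pos":[0,0,0],"yaw":0},{"delta_pos":[0,0,0],"yaw":0}]' -1
```

```text
clock: 8.5
eef_pos: [627.7, -238.5, 105.1]
tool_rot: [-3.141, 0.003, -0.261]
force: [-0.6, -0.1, 0.7]
width: 85.4
gripper_force: 0.0
clock: 9.0
eef_pos: [629.7, -240.2, 107.7]
tool_rot: [-3.141, -0.003, -0.262]
force: [0.4, 1.1, 6.5]
width: 35.2
gripper_force: 57.0
```

```bash
python3 -m handwheel '[{"delta_pos":[0.74,-0.2,0.64],"yaw":0},{"delta_pos":[0.74,-0.2,0.64],"yaw":0},{"delta_pos":[0.74,-0.2,0.64],"yaw":0},{"delta_pos":[0.74,-0.2,0.64],"yaw":0},{"delta_pos":[0.74,-0.2,0.64],"yaw":0},{"delta_pos":[0.74,-0.2,0.64],"yaw":0},{"delta_pos":[0.74,-0.2,0.64],"yaw":0},{"delta_pos":[0,0,0],"yaw":0}]'
python3 -m handwheel '[{"delta_pos":[0,0,2],"yaw":0},{"delta_pos":[0,0,2],"yaw":0},{"delta_pos":[0,0,2],"yaw":0},{"delta_pos":[0,0,2],"yaw":0},{"delta_pos":[0,0,2],"yaw":0},{"delta_pos":[0,0,2],"yaw":0},{"delta_pos":[0,0,2],"yaw":0},{"delta_pos":[0,0,0],"yaw":0},{"delta_pos":[0,0,0],"yaw":0}]'
python3 - <<'E'
from h import *
s=status.read_state();p=get_image('wrist');save(p,'w4.png')
E
```

```text
clock: 9.67
eef_pos: [682.0, -255.0, 151.4]
tool_rot: [3.141, -0.003, -0.263]
force: [0.1, 0.7, -2.8]
width: 35.5
gripper_force: 58.3
clock: 10.42
eef_pos: [680.1, -254.5, 290.7]
tool_rot: [3.141, -0.001, -0.263]
force: [0.0, -0.2, -3.9]
width: 35.4
gripper_force: 58.3
```

View pics/w4.png

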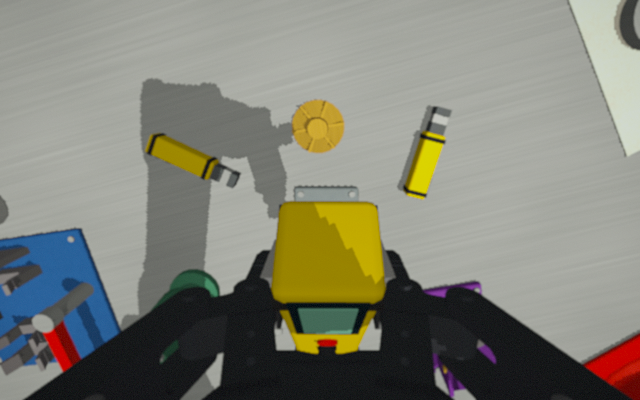

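```bash
python3 -m handwheel '[{"delta_pos":[-0.625,2.98,0],"yaw":0.0092},{"delta_pos":[-0.625,2.98,0],"yaw":0.0092},{"delta_pos":[-0.625,2.98,0],"yaw":0.0092},{"delta_pos":[-0.625,2.98,0],"yaw":0.0092},{"delta_pos":[-0.625,2.98,0],"yaw":0.0092},{"delta_pos":[-0.625,2.98,0],"yaw":0.0092},{"delta_pos":[-0.625,2.98,0],"yaw":0.0092},{"delta_pos":[-0.625,2.98,0],"yaw":0.0092},{"delta_pos":[-0.625,2.98,0],"yaw":0.0092},{"delta_pos":[-0.625,2.98,0],"yaw":0.0092}]'
python3 -m handwheel '[{"delta_pos":[-0.625,2.98,0],"yaw":0.0092},{"delta_pos":[-0.625,2.98,0],"yaw":0.0092},{"delta_pos":[-0.625,2.98,0],"yaw":0.0092},{"delta_pos":[-0.625,2.98,0],"yaw":0.0092},{"delta_pos":[-0.625,2.98,0],"yaw":0.0092},{"delta_pos":[-0.625,2.98,0],"yaw":0.0092},{"delta_pos":[0,0,0],"yaw":0},{"delta_pos":[0,0,0],"yaw":0},{"delta_pos":[0,0,0],"yaw":0}]'
python3 - <<'E'
from m import *
s=status.read_state();print(s['eef_pos'],s['tool_rot'])
t=np.array(s['eef_pos']);O=t[:2];y=s['tool_rot'][2];R=np.array([[np.cos(y),-np.sin(y)],[np.sin(y),np.cos(y)]])
for n in ['scene','wrist','top']:
    s=status.read_state();p=get_image(n);c=cloud(p,s);h=hsv(p['color'])
    m=(h[...,0]>18)&(h[...,0]<32)&(h[...,1]>140)&(np.hypot(c[...,0]-t[0],c[...,1]-t[1])<110)&(c[...,2]>150)&(c[...,2]<450)
    q=c[m]; print(n,len(q))
    if n=='scene': save(p,'s2.png'); 
    if len(q)<20: continue
    r=(q[:,:2]-O)@R; k=abs(r[:,1])<25; r=r[k]; z=q[k,2]-t[2]
    print(' x',np.percentile(r[:,0],[1,99]).round(1),'y',np.percentile(r[:,1],[1,99]).round(1),'z',np.percentile(z,[1,99]).round(1))
    hull=cv2.convexHull(np.stack([r[:,0],z],-1).astype(np.float32))[:,0]; print(cv2.minAreaRect(hull),hull[np.argsort(hull[:,0])][::max(1,len(hull)//12)].round(0).tolist())
E
```

```text
clock: 11.3
eef_pos: [615.8, 44.8, 288.3]
tool_rot: [3.14, 0.004, -0.17]
force: [0.5, 0.1, -4.2]
width: 35.5
gripper_force: 58.4
clock: 12.05
eef_pos: [579.4, 221.4, 288.8]
tool_rot: [3.139, 0.002, -0.115]
force: [-0.5, -0.7, -4.9]
width: 35.6
gripper_force: 58.5
[579.43959841 221.37463028 288.84396217] [ 3.13880294e+00  2.46551606e-03 -1.15217577e-01]
scene 779
 x [-57.5  37.7] y [-19.3  19.6] z [-27.6  55. ]
((-12.452774047851562, 10.084037780761719), (108.38934326171875, 38.56127166748047), 40.438560485839844) [[-62.0, -14.0], [-61.0, -15.0], [-61.0, -10.0], [-58.0, -20.0], [-52.0, -26.0], [-44.0, -31.0], [-41.0, -32.0], [-39.0, -31.0], [-30.0, -26.0], [3.0, 49.0], [11.0, 5.0], [12.0, 55.0], [16.0, 56.0], [18.0, 55.0], [22.0, 53.0], [30.0, 21.0], [34.0, 24.0], [37.0, 27.0], [38.0, 29.0], [39.0, 34.0], [39.0, 31.0]]
wrist 12139
 x [-54.3  38.2] y [-18.5  15.7] z [-1.4 56.7]
((-7.912693023681641, 15.771121978759766), (114.92115783691406, 49.755104064941406), 47.82264709472656) [[-65.0, -10.0], [-65.0, -10.0], [-64.0, -9.0], [-64.0, -9.0], [-63.0, -11.0], [11.0, 73.0], [11.0, 74.0], [12.0, 75.0], [12.0, 75.0], [36.0, 27.0], [38.0, 35.0], [38.0, 30.0], [38.0, 30.0], [38.0, 30.0], [38.0, 30.0], [38.0, 30.0], [39.0, 32.0], [39.0, 32.0]]
top 640
 x [-72.8  34.4] y [-18.5  16.6] z [-26.8  42.4]
((-22.79702377319336, 6.12896728515625), (127.72453308105469, 34.822200775146484), 39.21417236328125) [[-73.0, -22.0], [-73.0, -27.0], [-73.0, -17.0], [-73.0, -16.0], [-72.0, -35.0], [-71.0, -13.0], [-56.0, 2.0], [-45.0, -34.0], [-23.0, 28.0], [-18.0, 32.0], [-11.0, 36.0], [25.0, 48.0], [28.0, 45.0], [33.0, 38.0], [35.0, 35.0], [35.0, 31.0], [36.0, 34.0], [36.0, 33.0]]
```

```bash
python3 -c "
import cv2;i=cv2.imread('pics/s2.png')[100:320,280:500];cv2.imwrite('pics/s2c.png',cv2.resize(i,None,fx=2.6,fy=2.6,interpolation=cv2.INTER_CUBIC))"
```

```text
(no output)
```

View pics/s2c.png

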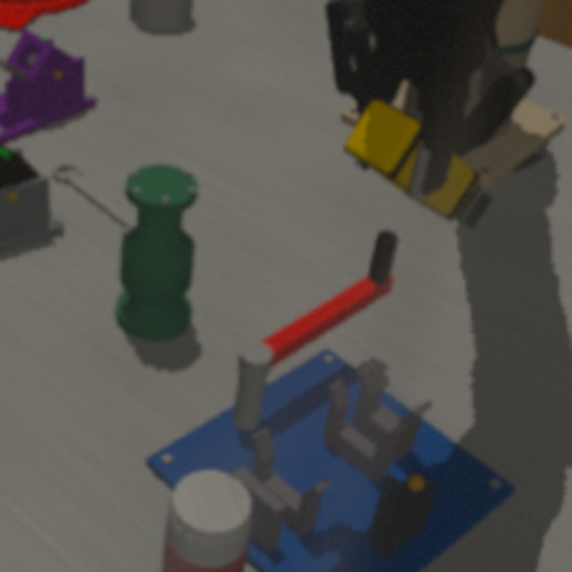

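```bash
python3 -m handwheel '[{"delta_pos":[0.33,0.06,-2.3],"yaw":0},{"delta_pos":[0.32,0.06,-2.3],"yaw":0},{"delta_pos":[0,0,-2.3],"yaw":0},{"delta_pos":[0,0,-2.3],"yaw":0},{"delta_pos":[0,0,-2.3],"yaw":0},{"delta_pos":[0,0,-2.3],"yaw":0},{"delta_pos":[0,0,-2.3],"yaw":0},{"delta_pos":[0,0,-2.0],"yaw":0},{"delta_pos":[0,0,0],"yaw":0},{"delta_pos":[0,0,0],"yaw":0}]'
python3 - <<'E'
from m import *
O=np.array([593.1,221.2]);y=-.116;R=np.array([[np.cos(y),-np.sin(y)],[np.sin(y),np.cos(y)]])
s=status.read_state();print(s['eef_pos'],(s['eef_pos'][:2]-O)@R,s['tool_rot'],s['force'])
p=get_image('scene');i=p['color'][180:330,300:500,::-1];cv2.imwrite('pics/s3.png',cv2.resize(i,None,fx=3,fy=3,interpolation=cv2.INTER_CUBIC))
E
```

```text
clock: 13.03
eef_pos: [586.4, 222.2, 108.9]
tool_rot: [3.14, 0.002, -0.117]
force: [0.5, -0.2, -2.5]
width: 35.6
gripper_force: 58.5
[586.41397711 222.24105718 108.87386806] [-6.76158173  0.26022034] [ 3.13996837e+00  2.03314689e-03 -1.16984572e-01] [ 0.51170416 -0.15495114 -2.46130458]
```

View pics/s3.png

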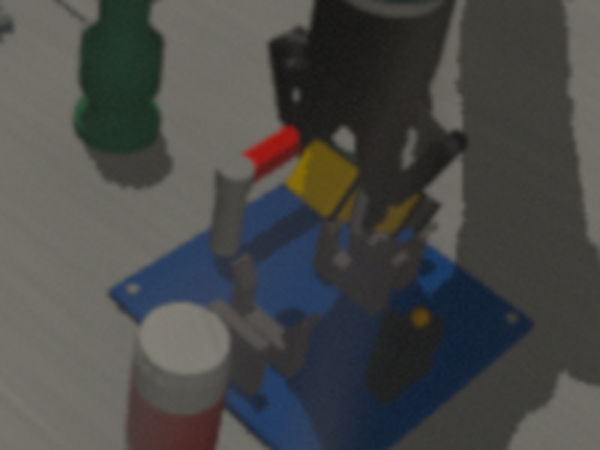

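```bash
python3 -m handwheel '[{"delta_pos":[0,0,-0.55],"yaw":0},{"delta_pos":[0,0,-0.55],"yaw":0},{"delta_pos":[0,0,0],"yaw":0},{"delta_pos":[0,0,0],"yaw":0}]'
python3 -m handwheel '[{"delta_pos":[0.41,-0.05,-0.52],"yaw":0},{"delta_pos":[0.41,-0.05,-0.52],"yaw":0},{"delta_pos":[0.41,-0.05,-0.52],"yaw":0},{"delta_pos":[0,0,0],"yaw":0},{"delta_pos":[0,0,0],"yaw":0}]'
python3 - <<'E'
from m import *
O=np.array([593.1,221.2]);y=-.116;R=np.array([[np.cos(y),-np.sin(y)],[np.sin(y),np.cos(y)]])
s=status.read_state();print(s['eef_pos'],(s['eef_pos'][:2]-O)@R,s['tool_rot'],s['force'],s['torque'])
for n in ['scene','top']:
    p=get_image(n);c=cloud(p);h=hsv(p['color']);r=(c[...,:2]-O)@R;z=c[...,2]
    m=(h[...,0]>18)&(h[...,0]<32)&(h[...,1]>140)&(abs(r[...,0])<100)&(abs(r[...,1])<25)&(z>25)
    q=np.stack([r[m][:,0],z[m]],-1).astype(np.float32);print(n,len(q),cv2.minAreaRect(q),np.percentile(r[m][:,1],[2,98]))
    print(cv2.convexHull(q)[::2,0].round().tolist())
E
```

```text
clock: 13.42
eef_pos: [586.8, 223.6, 98.9]
tool_rot: [-3.142, -0.0, -0.115]
force: [-0.2, -0.4, -4.0]
width: 35.2
gripper_force: 58.4
clock: 13.83
eef_pos: [599.7, 222.5, 83.0]
tool_rot: [-3.141, -0.001, -0.116]
force: [-0.3, 1.2, 0.6]
width: 35.6
gripper_force: 60.2
[599.70238346 222.49197401  82.98915219] [6.40847931 2.04745138] [-3.14080947e+00 -6.21907725e-04 -1.15796768e-01] [-0.29717115  1.18844435  0.59353071] [ 0.31584359  0.23272337 -0.10156094]
scene 363 ((-7.648681640625, 98.2435302734375), (105.64875793457031, 33.21580123901367), 30.74895477294922) [-11.61690524  21.26844457]
[[45.0, 111.0], [42.0, 118.0], [29.0, 137.0], [28.0, 138.0], [-51.0, 90.0], [-49.0, 65.0], [-40.0, 62.0], [45.0, 110.0]]
top 394 ((-19.115089416503906, 97.30743408203125), (124.1056900024414, 30.906299591064453), 33.47368240356445) [-16.19432698  17.52042712]
[[40.0, 118.0], [31.0, 130.0], [-55.0, 92.0], [-71.0, 79.0], [-74.0, 71.0], [-48.0, 60.0]]
```

```bash
python3 -m handwheel '[{"delta_pos":[0.28,-0.05,-0.59],"yaw":0},{"delta_pos":[0.28,-0.05,-0.59],"yaw":0},{"delta_pos":[0.28,-0.05,-0.59],"yaw":0},{"delta_pos":[0.16,-0.02,-0.62],"yaw":0},{"delta_pos":[0.16,-0.02,-0.62],"yaw":0},{"delta_pos":[0.16,-0.02,-0.62],"yaw":0},{"delta_pos":[0,0,0],"yaw":0},{"delta_pos":[0,0,0],"yaw":0}]'
python3 -m handwheel '[{"delta_pos":[0.06,-0.01,-0.6],"yaw":0},{"delta_pos":[0.06,-0.01,-0.6],"yaw":0},{"delta_pos":[0.06,-0.01,-0.5],"yaw":0},{"delta_pos":[0,0,0],"yaw":0},{"delta_pos":[0,0,0],"yaw":0}]'
cat > q.py <<'E'
from m import *
O=np.array([593.1,221.2]);y=-.116;R=np.array([[np.cos(y),-np.sin(y)],[np.sin(y),np.cos(y)]])
s=status.read_state();print(s['eef_pos'],(s['eef_pos'][:2]-O)@R,s['tool_rot'],s['force'],s['torque'])
for n in ['scene','top']:
    p=get_image(n);c=cloud(p);h=hsv(p['color']);r=(c[...,:2]-O)@R;z=c[...,2]
    m=(h[...,0]>18)&(h[...,0]<32)&(h[...,1]>140)&(abs(r[...,0])<100)&(abs(r[...,1])<28)&(z>25)
    q=np.stack([r[m][:,0],z[m]],-1).astype(np.float32);print(n,len(q),cv2.minAreaRect(q),np.percentile(r[m],[1,99],axis=0).round(1).tolist())
    t=m&(abs(z-z[m].max()+8)<9); print('top-face fit slope',np.polyfit(r[m][:,0][z[m]>58],z[m][z[m]>58],1) if (z[m]>58).sum()>9 else None)
E
python3 q.py
```

```text
clock: 14.6
eef_pos: [612.9, 219.2, 46.1]
tool_rot: [3.141, -0.001, -0.116]
force: [0.9, 0.8, -1.2]
width: 35.4
gripper_force: 60.3
clock: 15.02
eef_pos: [615.7, 219.2, 29.9]
tool_rot: [-3.141, -0.003, -0.116]
force: [3.4, 0.2, 2.9]
width: 35.5
gripper_force: 60.9
[615.74771527 219.20852324  29.89821756] [22.7260058   0.64315403] [-3.14139719e+00 -3.03160144e-03 -1.15616400e-01] [3.42611609 0.1555239  2.94733086] [-0.10535035 -0.50506928  0.0283093 ]
scene 263 ((3.4449234008789062, 78.65458679199219), (55.273624420166016, 121.31974029541016), 79.81683349609375) [[-59.9, -12.9], [59.7, 19.9]]
top-face fit slope [1.39572633e-02 6.63614363e+01]
top 390 ((4.704597473144531, 80.1476058959961), (129.12509155273438, 102.76875305175781), 62.01393127441406) [[-61.7, -17.8], [51.6, 17.5]]
top-face fit slope [ 0.07026965 68.17749254]
```

```bash
python3 -m handwheel '[{"delta_pos":[-0.05,0,-0.25],"yaw":0},{"delta_pos":[0,0,0],"yaw":0},{"delta_pos":[0,0,0],"yaw":0}]'
python3 -m handwheel '[{"delta_pos":[0,0,0],"yaw":0},{"delta_pos":[0,0,0],"yaw":0},{"delta_pos":[0,0,0],"yaw":0},{"delta_pos":[0,0,0],"yaw":0},{"delta_pos":[0,0,0],"yaw":0},{"delta_pos":[0,0,0],"yaw":0},{"delta_pos":[0,0,0],"yaw":0}]' 0.2
python3 q.py
```

```text
clock: 15.37
eef_pos: [615.4, 219.3, 28.0]
tool_rot: [-3.141, -0.004, -0.116]
force: [5.5, -1.0, 5.6]
width: 35.3
gripper_force: 61.2
clock: 15.95
eef_pos: [613.3, 219.7, 27.1]
tool_rot: [3.141, 0.0, -0.115]
force: [0.1, 0.1, 0.5]
width: 51.6
gripper_force: 0.0
[613.33277096 219.74152466  27.12720634] [20.26560142  0.89306771] [ 3.14141166e+00  4.68482137e-04 -1.15263228e-01] [0.05637591 0.07319815 0.45839286] [ 0.01889703  0.04613701 -0.01610847]
scene 248 ((4.3834686279296875, 78.59963989257812), (68.8839111328125, 122.96295166015625), 75.98667907714844) [[-58.8, -13.5], [60.8, 20.1]]
top-face fit slope [-1.32307282e-02  6.49682895e+01]
top 372 ((-18.253129959106445, 81.37954711914062), (108.2052230834961, 121.48023986816406), 34.5743408203125) [[-60.1, -17.8], [54.9, 17.4]]
top-face fit slope [2.05387785e-02 6.58015690e+01]
```

```bash
python3 -m handwheel '[{"delta_pos":[0,0,0.5],"yaw":0},{"delta_pos":[0,0,1],"yaw":0},{"delta_pos":[0,0,2],"yaw":0},{"delta_pos":[0,0,3],"yaw":0},{"delta_pos":[0,0,3],"yaw":0},{"delta_pos":[0,0,3.5],"yaw":0},{"delta_pos":[0,0,3.5],"yaw":0},{"delta_pos":[0,0,3.5],"yaw":0},{"delta_pos":[0,0,3.5],"yaw":0},{"delta_pos":[0,0,3.5],"yaw":0}]'
python3 -m handwheel '[{"delta_pos":[-2.5,-0.9,0],"yaw":0},{"delta_pos":[-2.5,-0.9,0],"yaw":0},{"delta_pos":[-2.5,-0.9,0],"yaw":0},{"delta_pos":[-2.5,-0.9,0],"yaw":0},{"delta_pos":[-2.5,-0.9,0],"yaw":0},{"delta_pos":[-2.5,-0.9,0],"yaw":0},{"delta_pos":[-2.5,-0.9,0],"yaw":0},{"delta_pos":[0,0,0],"yaw":0},{"delta_pos":[0,0,0],"yaw":0},{"delta_pos":[0,0,0],"yaw":0}]' 0
python3 q.py; python3 - <<'E'
from m import *
s=status.read_state();p=get_image('wrist');save(p,'w5.png');c=cloud(p,s);rack(c,p['color']);print(s['eef_pos'],s['tool_rot'])
O=np.array([593.1,221.2]);y=-.116;R=np.array([[np.cos(y),-np.sin(y)],[np.sin(y),np.cos(y)]])
h=hsv(p['color']);r=(c[...,:2]-O)@R;z=c[...,2]
m=(h[...,0]>18)&(h[...,0]<32)&(h[...,1]>140)&(abs(r[...,0])<100)&(abs(r[...,1])<28)&(z>58)
print(np.percentile(r[m],[1,99],axis=0),np.polyfit(r[m][:,0],z[m],1),cv2.minAreaRect(r[m].astype(np.float32)))
E
```

```text
clock: 16.88
eef_pos: [613.2, 219.5, 300.5]
tool_rot: [-3.141, -0.001, -0.115]
force: [0.4, -0.1, -0.1]
width: 51.2
gripper_force: 0.0
clock: 17.72
eef_pos: [439.6, 157.1, 298.4]
tool_rot: [-3.14, -0.003, -0.115]
force: [0.7, 0.2, 1.1]
width: 42.5
gripper_force: 0.0
[439.58996546 157.10802565 298.3640404 ] [-145.06036989  -81.4285022 ] [-3.14021621e+00 -2.51657084e-03 -1.15467616e-01] [0.72750572 0.209423   1.09973318] [0.01890102 0.02314382 0.03132681]
scene 670 ((0.9076194763183594, 52.23878479003906), (29.806203842163086, 120.62278747558594), 89.26386260986328) [[-56.8, -15.1], [60.0, 20.4]]
top-face fit slope [-1.76944454e-02  6.38309263e+01]
top 502 ((-1.3982810974121094, 55.12007141113281), (31.186174392700195, 119.09671783447266), 89.82727813720703) [[-59.8, -17.5], [57.6, 17.6]]
top-face fit slope [5.39033399e-03 6.48708586e+01]
rack rect ((552.50830078125, 225.68907165527344), (202.49533081054688, 160.57366943359375), 83.30084991455078) 12769 z 9.47450126068668
[[461.0, 134.5], [620.4000244140625, 115.80000305175781], [644.0999755859375, 316.8999938964844], [484.6000061035156, 335.6000061035156]]
bar ((505.29132080078125, 147.361328125), (15.8426513671875, 134.46607971191406), 84.4399185180664) 1916 [[437.6000061035156, 146.0], [571.4000244140625, 133.0], [573.0, 148.6999969482422], [439.1000061035156, 161.8000030517578]] z 85.51684071517965
knob [436.4 153.7 131.1] 283 [425. 146. 106.] [442. 161. 133.]
[439.80619839 157.19821969 297.76405197] [-3.14074975e+00 -1.50215994e-03 -1.15465933e-01]
[[-59.54957313 -18.02165509]
 [ 23.20423154  16.48899869]] [1.11195560e-03 6.51698419e+01] ((-17.041568756103516, -0.7959861755371094), (85.19637298583984, 35.56915283203125), 0.102840855717659)
```

View pics/w5.png

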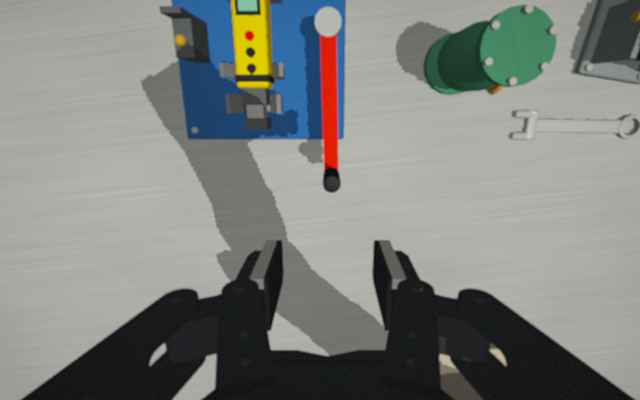

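```bash
python3 -m handwheel '[{"delta_pos":[-0.6,-0.37,0],"yaw":0.02},{"delta_pos":[0,0,-3],"yaw":0},{"delta_pos":[0,0,-3],"yaw":0},{"delta_pos":[0,0,-3],"yaw":0},{"delta_pos":[0,0,-3],"yaw":0},{"delta_pos":[0,0,-3],"yaw":0},{"delta_pos":[0,0,-3],"yaw":0},{"delta_pos":[0,0,-1.9],"yaw":0},{"delta_pos":[0,0,0],"yaw":0},{"delta_pos":[0,0,0],"yaw":0}]'
python3 -m handwheel '[{"delta_pos":[0,0,0],"yaw":0},{"delta_pos":[0,0,0],"yaw":0},{"delta_pos":[0,0,0],"yaw":0}]' -0.45
python3 - <<'E'
from h import *
s=status.read_state();H=np.array([583.6,139.7]);d=s['eef_pos'][:2]-H;f=np.arctan2(d[1],d[0]);print(np.hypot(*d),f,s['qpos'].round(2))
fs=f-.1*np.arange(0,17);P=np.stack([np.cos(fs),np.sin(fs)],-1)*np.hypot(*d)/10;print(np.diff(P,axis=0).round(2).tolist())
E
```

```text
clock: 18.7
eef_pos: [432.0, 152.7, 97.7]
tool_rot: [3.14, 0.002, -0.095]
force: [-0.8, -0.3, 0.3]
width: 42.6
gripper_force: 0.0
clock: 18.95
eef_pos: [433.6, 153.3, 99.6]
tool_rot: [-3.14, -0.003, -0.095]
force: [-0.4, 0.9, 0.1]
width: 23.5
gripper_force: 0.0
150.64167068120838 3.0509105628192867 [-0.38  0.59 -0.03  2.16  0.04  0.4  -2.11]
[[0.21, 1.49], [0.36, 1.46], [0.5, 1.42], [0.64, 1.36], [0.78, 1.29], [0.9, 1.21], [1.02, 1.11], [1.12, 1.0], [1.22, 0.89], [1.3, 0.76], [1.37, 0.63], [1.42, 0.49], [1.47, 0.34], [1.49, 0.2], [1.51, 0.05], [1.5, -0.11]]
```

```bash
python3 -m handwheel '[{"delta_pos":[0,0,3],"yaw":0},{"delta_pos":[0,0,3],"yaw":0},{"delta_pos":[0,0,0],"yaw":0.12},{"delta_pos":[0,0,0],"yaw":0.12},{"delta_pos":[0,0,0],"yaw":0.12},{"delta_pos":[0,0,0],"yaw":0.12},{"delta_pos":[0,0,0],"yaw":0.12},{"delta_pos":[0,0,0],"yaw":0.12},{"delta_pos":[0,0,0],"yaw":0.12},{"delta_pos":[0,0,0],"yaw":0.12}]' 0
python3 -m handwheel '[{"delta_pos":[0,0,0],"yaw":0.12},{"delta_pos":[0,0,0],"yaw":0.12},{"delta_pos":[0,0,0],"yaw":0.12},{"delta_pos":[0,0,0],"yaw":0.12},{"delta_pos":[0,0,0],"yaw":0.12},{"delta_pos":[0,0,0],"yaw":0.12},{"delta_pos":[0,0,0],"yaw":0.12},{"delta_pos":[0,0,0],"yaw":0.12},{"delta_pos":[0,0,0],"yaw":0.12},{"delta_pos":[0,0,0],"yaw":0.12}]'
python3 -m handwheel '[{"delta_pos":[0,0,0],"yaw":0.12},{"delta_pos":[0,0,0],"yaw":0.12},{"delta_pos":[0,0,0],"yaw":0.12},{"delta_pos":[0,0,0],"yaw":0.12},{"delta_pos":[0,0,0],"yaw":0.12},{"delta_pos":[0,0,0],"yaw":0.12},{"delta_pos":[0,0,0],"yaw":0.12},{"delta_pos":[0,0,0],"yaw":0.12},{"delta_pos":[0,0,0],"yaw":0},{"delta_pos":[0,0,0],"yaw":0}]'
python3 -c "
from cell import status;print(status.read_state()['qpos'].round(2))"
```

```text
clock: 19.78
eef_pos: [433.1, 153.0, 159.4]
tool_rot: [3.14, -0.002, 0.87]
force: [0.1, 0.3, -0.4]
width: 42.8
gripper_force: 0.0
clock: 20.62
eef_pos: [433.2, 152.8, 159.3]
tool_rot: [3.14, 0.002, 2.07]
force: [-0.0, 0.0, -1.0]
width: 42.6
gripper_force: 0.0
clock: 21.45
eef_pos: [433.0, 152.7, 158.8]
tool_rot: [-3.142, 0.001, 3.021]
force: [-0.2, 0.5, 0.1]
width: 42.9
gripper_force: 0.0
[ 0.22  0.63 -0.93  2.09  0.74  0.78  0.27]
```

```bash
python3 -m handwheel '[{"delta_pos":[0,0.05,-2],"yaw":0},{"delta_pos":[0,0,-2],"yaw":0},{"delta_pos":[0,0,-2],"yaw":0},{"delta_pos":[0,0,0],"yaw":0},{"delta_pos":[0,0,0],"yaw":0}]'
python3 -m handwheel '[{"delta_pos":[0,0,0],"yaw":0},{"delta_pos":[0,0,0],"yaw":0},{"delta_pos":[0,0,0],"yaw":0}]' -0.45
python3 -m handwheel '[{"delta_pos":[0.21,1.49,0],"yaw":-0.1},{"delta_pos":[0.36,1.46,0],"yaw":-0.1},{"delta_pos":[0.5,1.42,0],"yaw":-0.1},{"delta_pos":[0.64,1.36,0],"yaw":-0.1},{"delta_pos":[0.78,1.29,0],"yaw":-0.1},{"delta_pos":[0.9,1.21,0],"yaw":-0.1},{"delta_pos":[1.02,1.11,0],"yaw":-0.1},{"delta_pos":[0,0,0],"yaw":0},{"delta_pos":[0,0,0],"yaw":0}]'
python3 - <<'E'
from h import *
s=status.read_state();H=np.array([583.6,139.7]);d=s['eef_pos'][:2]-H;f=np.arctan2(d[1],d[0]);print(s['eef_pos'],np.hypot(*d),f,s['qpos'].round(2))
fs=f-.1*np.arange(0,11);P=np.stack([np.cos(fs),np.sin(fs)],-1)*151/10;P[0]=d/10;print(np.diff(P,axis=0).round(2).tolist())
E
```

```text
clock: 21.87
eef_pos: [432.2, 153.4, 98.4]
tool_rot: [-3.14, -0.001, 3.023]
force: [-0.5, 1.2, 1.1]
width: 42.7
gripper_force: 0.0
clock: 22.12
eef_pos: [433.3, 153.8, 99.3]
tool_rot: [3.141, 0.002, 3.024]
force: [-0.7, -1.2, 0.2]
width: 23.4
gripper_force: 0.0
clock: 22.87
eef_pos: [476.9, 247.4, 98.8]
tool_rot: [3.14, 0.0, 2.327]
force: [0.2, 0.3, -0.4]
width: 23.4
gripper_force: 0.2
[476.87250572 247.37316052  98.82971144] 151.60563159787293 2.351783775516298 [-0.12  0.74 -0.65  1.94  0.69  0.69 -0.43]
[[1.17, 0.96], [1.22, 0.89], [1.3, 0.76], [1.37, 0.63], [1.43, 0.49], [1.47, 0.35], [1.5, 0.2], [1.51, 0.05], [1.51, -0.1], [1.49, -0.25]]
```

```bash
python3 -m handwheel '[{"delta_pos":[1.17,0.96,0],"yaw":-0.1},{"delta_pos":[1.22,0.89,0],"yaw":-0.1},{"delta_pos":[1.3,0.76,0],"yaw":-0.1},{"delta_pos":[1.37,0.63,0],"yaw":-0.1},{"delta_pos":[1.43,0.49,0],"yaw":-0.1},{"delta_pos":[1.47,0.35,0],"yaw":-0.1},{"delta_pos":[1.5,0.2,0],"yaw":-0.1},{"delta_pos":[0,0,0],"yaw":0},{"delta_pos":[0,0,0],"yaw":0}]'
python3 -m handwheel '[{"delta_pos":[0.75,0.04,0],"yaw":-0.05},{"delta_pos":[0.75,0,0],"yaw":-0.05},{"delta_pos":[0.75,-0.04,0],"yaw":-0.05},{"delta_pos":[0.75,-0.07,0],"yaw":-0.05},{"delta_pos":[0,0,0],"yaw":0}]'
```

```text
clock: 23.62
eef_pos: [570.8, 288.4, 98.1]
tool_rot: [-3.141, 0.001, 1.627]
force: [0.8, 0.2, 0.1]
width: 23.1
gripper_force: 0.3
clock: 24.03
eef_pos: [600.7, 287.9, 98.1]
tool_rot: [-3.141, 0.001, 1.426]
force: [0.3, -0.7, -0.5]
width: 23.5
gripper_force: 0.0
```

```bash
for i in 1; do python3 -m handwheel '[{"delta_pos":[0.2,-0.02,0],"yaw":0},{"delta_pos":[0.2,-0.02,0],"yaw":0},{"delta_pos":[0,0,0],"yaw":0}]'; done
python3 -m handwheel '[{"delta_pos":[0.2,-0.02,0],"yaw":0},{"delta_pos":[0,0,0],"yaw":0}]'
```

```text
clock: 24.28
eef_pos: [603.1, 288.2, 98.1]
tool_rot: [-3.138, 0.002, 1.427]
force: [-4.4, -0.9, 2.2]
width: 23.4
gripper_force: 2.5
clock: 24.45
eef_pos: [603.1, 288.2, 98.0]
tool_rot: [-3.135, 0.003, 1.427]
force: [-9.7, -1.9, 5.6]
width: 23.5
gripper_force: 4.5
```

```bash
python3 -m handwheel '[{"delta_pos":[0.2,-0.02,0],"yaw":0},{"delta_pos":[0.2,-0.02,0],"yaw":0},{"delta_pos":[0,0,0],"yaw":0},{"delta_pos":[0,0,0],"yaw":0}]'
python3 -m handwheel '[{"delta_pos":[0.3,-0.03,0],"yaw":0},{"delta_pos":[0,0,0],"yaw":0},{"delta_pos":[0,0,0],"yaw":0}]'
```

```text
clock: 24.78
eef_pos: [603.3, 288.2, 97.8]
tool_rot: [-3.129, 0.006, 1.429]
force: [-16.4, -3.1, 10.4]
width: 23.6
gripper_force: 8.3
clock: 25.03
eef_pos: [603.3, 288.1, 97.7]
tool_rot: [-3.124, 0.008, 1.43]
force: [-22.6, -2.8, 13.3]
width: 23.6
gripper_force: 11.2
```

```bash
python3 -m handwheel '[{"delta_pos":[-0.6,0.06,0],"yaw":0},{"delta_pos":[-0.6,0.06,0],"yaw":0},{"delta_pos":[0,0,0],"yaw":0},{"delta_pos":[0,0,0],"yaw":0}]'
python3 -m handwheel '[{"delta_pos":[0,0,0],"yaw":0},{"delta_pos":[0,0,0],"yaw":0},{"delta_pos":[0,0,0],"yaw":0},{"delta_pos":[0,0,2],"yaw":0},{"delta_pos":[0,0,3],"yaw":0},{"delta_pos":[0,0,3],"yaw":0},{"delta_pos":[0,0,3],"yaw":0},{"delta_pos":[0,0,3],"yaw":0},{"delta_pos":[0,0,3],"yaw":0},{"delta_pos":[0,0,0],"yaw":0}]' 0
python3 -m handwheel '[{"delta_pos":[-2,2,0],"yaw":0},{"delta_pos":[-2,2,0],"yaw":0},{"delta_pos":[-2,2,0],"yaw":0},{"delta_pos":[-2,2,0],"yaw":0},{"delta_pos":[-2,2,0],"yaw":0},{"delta_pos":[0,0,0],"yaw":0},{"delta_pos":[0,0,0],"yaw":0}]'
python3 q.py; python3 - <<'E'
from m import *
H=np.array([583.6,139.7])
for n in ['top','scene']:
    p=get_image(n);c=cloud(p);h=hsv(p['color'])
    m=((h[...,0]<8)|(h[...,0]>172))&(h[...,1]>150)&(abs(c[...,2]-86)<6)&(c[...,0]>450)&(c[...,1]>100)&(c[...,1]<320)
    q=c[m][:,:2]; v=cv2.fitLine(q.astype(np.float32),cv2.DIST_HUBER,0,.01,.01).ravel(); a=np.arctan2(v[1],v[0])%np.pi
    print(n,len(q),'q by line',a-(np.pi/2-.116),q.mean(0)); rack(c,p['color'])
    if n=='scene': i=p['color'][180:330,300:500,::-1];cv2.imwrite('pics/s6.png',cv2.resize(i,None,fx=3,fy=3,interpolation=cv2.INTER_CUBIC))
E
```

```text
clock: 25.37
eef_pos: [603.1, 289.0, 98.6]
tool_rot: [3.14, -0.001, 1.425]
force: [-0.5, 0.3, 0.5]
width: 23.6
gripper_force: 0.4
clock: 26.2
eef_pos: [605.4, 291.1, 275.4]
tool_rot: [3.132, -0.008, 1.424]
force: [1.0, 0.6, 0.1]
width: 42.9
gripper_force: 0.0
clock: 26.78
eef_pos: [500.8, 390.8, 268.5]
tool_rot: [-3.141, -0.001, 1.429]
force: [0.7, -0.3, 0.1]
width: 42.8
gripper_force: 0.0
[500.78540075 390.84204486 268.52818843] [-111.32857739  157.81747836] [-3.14142734e+00 -9.76689600e-04  1.42876437e+00] [ 0.69657293 -0.28160826  0.08597431] [-0.01119336 -0.05205858  0.00822705]
scene 391 ((0.4777336120605469, 56.89265441894531), (31.142789840698242, 119.6761703491211), 84.66695404052734) [[-57.8, -14.1], [60.1, 20.1]]
top-face fit slope [-1.94511500e-02  6.36822697e+01]
top 388 ((-0.9258842468261719, 56.63155746459961), (119.6395034790039, 28.522239685058594), 1.2318387031555176) [[-60.0, -17.6], [57.9, 18.2]]
top-face fit slope [4.70557060e-04 6.44934639e+01]
top 342 q by line 0.009195089 [592.61588808 221.20816705]
rack rect ((577.3204345703125, 224.17129516601562), (202.85525
[... 513 characters left out ...]
135.]
scene 465 q by line -0.0046590567 [594.80710466 227.41629236]
rack rect ((579.3897705078125, 225.78887939453125), (202.9312744140625, 212.93838500976562), 83.55438232421875) 2261 z 8.890113374190378
[[462.20001220703125, 136.89999389648438], [673.7999877929688, 113.0], [696.5999755859375, 314.70001220703125], [485.0, 338.6000061035156]]
bar ((594.0730590820312, 229.2175750732422), (152.0565643310547, 18.968597412109375), 83.79033660888672) 477 [[576.4000244140625, 154.6999969482422], [595.2999877929688, 152.60000610351562], [611.7000122070312, 303.79998779296875], [592.9000244140625, 305.79998779296875]] z 84.83255462929662
knob [606.3 293.5 124.4] 157 [593. 284. 105.] [611. 301. 133.]
```

View pics/s6.png

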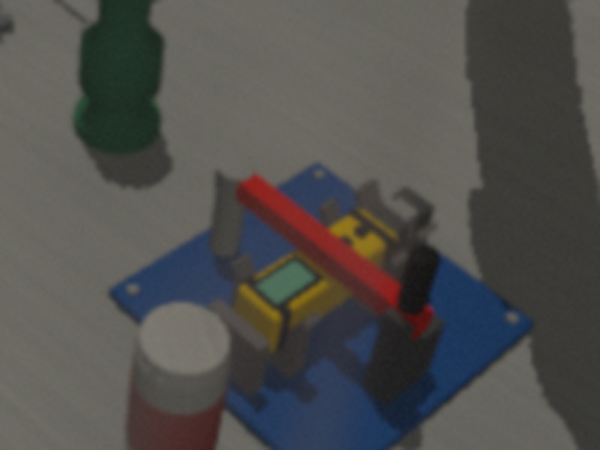

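The bar stands across the meter (crop x 240–430) against its catch post. The fitted joint angle is about 0, the meter lies home and the robot is clear of everything.

```bash
python3 -c "
from cell import ctrl;print(ctrl.finish_job())"
```

```text
the job is handed in; nothing more can be done
None
```

The meter is lying home in the rack's cradle with the keeper bar shut across it, and the job is handed in. Before hand-in the bar measured about 0 rad, held firm at 22 N against its stop, and the robot was clear; the hand-in returned no verdict.

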